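# Nip a steel tube in the bench caliper

## Robot

A 6-joint arm with a two-finger parallel gripper is mounted at the origin on the work surface. World frame = base frame: x ahead of the robot, y to its left, z up, the work surface at z = 0. Lengths are in mm, angles in rad, forces in N, time in s.
With the tool pointing down it reaches from about 275 to 1000 mm from the base axis. Payload 8.4 kg.
Tool frame: the origin (TCP) lies midway between the tips of the shut fingers; the grasp point (between the pads) lies 19 mm behind it; z points along the fingers, y is the line along which they close (so a half turn about z gives the same grasp; the last joint's range is limited). The gripper opens to 85 mm and grips with 20 to 120 N. Pads are 22 mm wide; open, the fingers measure 114 mm over their backs; the gripper's body (76 mm by 85 mm) begins 54 mm behind the grasp point. The pads swing forward as they close: fully open they stand 13 mm farther back than shut.
Start: joints at [-1.144, 0.353, 1.633, -0, 1.155, -0.002], TCP at [259.861, -568.419, 191.981] pointing down, gripper open.
Joint ranges: [-2.63, 2.63], [-0.92, 2.1], [0.06, 2.66], [-1.3, 4.44], [0, 2.69], [-3.02, 3.02]. Speed limits (rad/s): [2.22, 2.22, 2.79, 3.14, 3.14, 3.14].

## Interface

Orientations are given as [roll, pitch, yaw] about the fixed x, y, z axes, in that order (R = Rz(yaw) Ry(pitch) Rx(roll)).
In Python, from rig import monitor, imaging, r gives the robot as it stands.
- The arm moves only by the tool drive_tool, never from a script. Its argument "plan" is a list of rows, each an object of numbers: "x", "y", "z": the shift along the tool's x, y, z in units of 50 mm (1.0 is 50 mm); "ax", "ay", "az": the turn, a rotation vector about the tool's x, y, z in units of 6 degrees (1.0 is 6 degrees); "hand": the finger opening in mm, from 0 to 85.4. In form: [{"x": .., "y": .., "z": .., "ax": .., "ay": .., "az": .., "hand": ..}, ...]. A call has 1 to 8 rows; each row is the pose to reach, as a shift and turn from the pose commanded when the call began, along the tool's axes at that moment; what a row does not reach only later rows make up. A row lasts 1/10 s, in which the tool goes at most 50 mm and 8.59 degrees, less where a joint would pass 70% of its speed; a pose out of reach is approached as far as the arm can. A call with a gripper value outside its range is refused whole. The fingers move at their own pace and stop on an object; "grip_force" is the grip in N (left out, the last holds). Time passes only in rows, so rows that repeat a pose let the fingers close. It gives the time, the measured TCP pose, the force, the opening and the grip force at its end, in the units of the state.
- monitor.sense(): the state, without advancing time (a new reading comes with each control period).
- imaging.grab_frame(name): name is "scene" or "side" or "wrist"; returns the picture (420x560x3 uint8, red, green, blue); there is no depth.
- imaging.camera_info(name): a dict with "mtx" (3x3 intrinsics, pixels), "R" (3x3) and "t" (3): a world point X has camera coordinates R X + t. Camera axes: x right, y down, z forward; pixel columns grow to the right and rows downward; lengths in mm; the calibration is good to about 2 mm. A picture is of the moment at which its call begins: read the wrist's pose just before it. camera_info takes no time and is no camera call; for the wrist camera it gives the pose at the moment of the call.
- r.sign_off(): hands the job in; it is judged then, once.
The state is a dict: "clock": time; "qpos": joint angles; "qvel": joint speeds; "joint_efforts": joint torques, N m; "eef_pos": TCP position; "tcp_rot": TCP orientation; "contact_force": force on the tool from outside, world axes, zero at the start; "wrist_torque": the same for the moment, N m; "opening": opening from 0.0 (shut) to 1.0 (fully open); "grasp_force": force on a finger pad.
Only numpy, scipy, OpenCV 4.12 (cv2) and the standard library are available. Lean on these libraries where they do the work, as an engineer would, in place of code of your own. Each camera call takes 0.05 s, during which the arm holds its last target. There are 200 camera calls.

## Task

Stand the steel tube upright on the base of the bench caliper, in front of the small anvil pad, and let go of it. Then slide the moving jaw in until the tube is nipped between jaw and anvil with a light measuring force of about 5 N, keep that up for one second without twisting the jaw out of square, and let go, leaving the jaw touching the tube; leave everything else on the bench where it is.

Things in the scene. Friction and masses are not known exactly. Their poses are not given: they have to be found in the camera images.
- tube: The part to measure: plain steel tube standing upright, outside diameter 32 mm, bore 26 mm, 60 mm tall, 0.09 to 0.18 kg. Origin: centre of its underside, z up along the tube. It stands on the bench in a row with a solid rod and a square block, in any order; the row runs roughly along world x, centres 60 to 130 mm apart, free on both y sides.
- rod: Solid steel rod standing upright, diameter 24 mm, 60 mm tall; not to be measured. Origin: centre of its underside.
- block: Square steel block standing upright, 28 x 28 x 60 mm; not to be measured. Origin: centre of its underside.
- caliper: Bench caliper fixed to the bench (turned differently each time). Its grey base plate is 10 mm thick, x -65 to 65 mm and y -110 to 140 mm about the origin, which lies on the bench. The beam runs along the caliper's y at x = +40 mm, top 28 mm above the bench. The fixed post is at the -y end, x -47 to 53 mm, 36 mm high, inner face at y = -70 mm; the jaw closes towards it (-y).
- anvil_line (a point): Point on the base plate (10 mm up) at the foot of the fixed post's inner face, caliper (-20, -70) mm, on the anvil's middle line. The anvil, a steel pad 30 mm wide (x), 13 to 35 mm above the bench, stands out from the post towards +y here; its face is 6 to 18 mm out from the post's face, set differently each time and not measured. It does not give.
- carriage (a joint): Distance (m) along the caliper's y from the fixed post's inner face to the sliding jaw's measuring face (when square); 0 to 0.14, grows as it opens, starts at 0.10 to 0.125. With the tube nipped it reads 0.032 plus the anvil's stand-out (0.038 to 0.050). The slide has about 2 N of friction, plus 20 N per m/s of drag (so a push of 7 N nips with about 5 N); it stays where left.
- jaw_pivot (a joint): Twist (rad) of the sliding jaw about the vertical, 0 when square. The jaw is springy on its slide: it twists about a vertical axis at the beam (caliper x = +40 mm), 14 N m per rad, so nipping the tube with 5 N while pushing at the beam twists it about 0.02 rad; over 0.05 spoils the reading.
- jaw: The sliding jaw. Origin on the beam's line (caliper x = +40 mm) at bench height, 20 mm behind (+y of) the measuring face; axes as the caliper's when square. Its block on the beam is 28 mm (x) by 40 mm (y), z 12 to 36 mm; from it the blade, 14 mm thick, reaches to x = -90 mm in the jaw's frame, z 12 to 36 mm, measuring face at y = -20 mm.
- tab (a point): Thumb tab of the sliding jaw: upright steel plate on top of the jaw block, 8 mm thick along the slide (y), 22 mm wide (x), z 36 to 86 mm above the bench, in the middle of the block. This point is in the middle of the plate 62 mm above the bench. It can be pinched from above with the fingers closing along the caliper's y.
- reagent: Amber bottle, 70 mm diameter, 150 mm tall, bystander.
- beaker: Glass beaker, 70 mm diameter, 85 mm tall, bystander.
- flask: Conical flask, 76 mm diameter, 113 mm tall, bystander.
- spatula: Spatula 180 mm long lying on the bench, bystander.
- bowl: Round steel sample bowl, 100 mm diameter, 45 mm high, bystander.
Mind the look-alikes: they are no part of the job. Leave any blue or purple look-alike of the tube alone.

How it is judged (in metres and radians):
On the way, in this order (a step that is already met when the one before it is completed fails the run):
1. the tube stands upright on the caliper's base in front of the anvil (within 14 mm of its middle line), between anvil and jaw, let go (x of tube in the frame of caliper between -0.034 and -0.006 m and z of tube in the frame of caliper between 0.007 and 0.014 m and angle between tube's own z axis and vertical below 0.08 rad and y of tube in the frame of caliper between -0.052 and 0.03 m and contact force between the fingers and tube below 0.05 N), for 0.2 s.
2. the jaw nips the upright tube against the anvil with 3 to 9 N, the tube no longer sliding, jaw within 0.05 rad of square, the fingers not on the tube, for 0.6 s (x of tube in the frame of caliper between -0.034 and -0.006 m and z of tube in the frame of caliper between 0.007 and 0.014 m and angle between tube's own z axis and vertical below 0.08 rad and contact force between jaw and tube between 3 and 9 N and linear speed of tube below 0.004 m/s and contact force between each of the arm, the fingers and tube below 0.05 N and value of joint jaw_pivot between -0.05 and 0.05 rad), for 0.6 s.
At the end, for the whole second after the job is handed in: the tube stands upright on the caliper's base, within 14 mm of the anvil's middle line, at rest; the jaw's face is within 2 mm of the tube and the carriage reads a closed value (0.035 to 0.0535), the jaw is square within 0.025 rad, and the fingers are off it (x of tube in the frame of caliper between -0.034 and -0.006 m and z of tube in the frame of caliper between 0.007 and 0.014 m and angle between tube's own z axis and vertical below 0.08 rad and y of tube in the frame of jaw between -0.038 and -0.0345 m and value of joint carriage between 0.035 and 0.0535 m and value of joint jaw_pivot between -0.025 and 0.025 rad and linear speed of tube below 0.01 m/s and contact force between the fingers and jaw below 0.05 N); the robot touches nothing.
It fails at once if the jaw squeezes the tube with more than 15 N (contact force between jaw and tube above 15 N).
It fails at once if the jaw is twisted more than 0.06 rad out of square (value of joint jaw_pivot above 0.06 rad or value of joint jaw_pivot below -0.06 rad).
It fails at once if the tube is tipped over (angle between tube's own z axis and vertical above 0.6 rad).
It fails at once if rod or block moved by more than 20 mm, or another bystander by more than 30 mm (distance of any of rod, block from where it was at the start of the episode above 0.02 m or distance of any of reagent, beaker, flask, spatula, bowl from where it was at the start of the episode above 0.03 m).
It also fails if it takes over 72 s, if anything falls off the work surface, if the arm or the gripper's body presses on something with over 40 N, if the wrist force passes 120 N, or if a joint passes its speed limit or range.

## Working session

There is one attempt and no reset: what is moved stays moved. The work goes in short steps, Python scripts to look and compute and a tool call to move; the robot and the scene stay as the last step left them, time stands still between calls to the robot, and variables do not carry over. Pictures are saved under pics/ and viewed, at most 10 in all, crops included, and the job is handed in when it is done.

Besides the shell and the picture viewer there is one more tool, called as name(argument=value, ...) on one line, values as JSON. drive_tool: Moves the arm, as the interface text tells. Its arguments: {"type":"object","properties":{"plan":{"type":"array","items":{"type":"object","properties":{"x":{"type":"number"},"y":{"type":"number"},"z":{"type":"number"},"ax":{"type":"number"},"ay":{"type":"number"},"az":{"type":"number"},"hand":{"type":"number"}}}},"grip_force":{"type":"number"}},"required":["plan"]}

```bash
ls; mkdir -p pics; python3 - <<'E'
from rig import monitor, imaging, r
import cv2,numpy as np
for n in ("scene","side"):
    f=imaging.grab_frame(n); cv2.imwrite(f"pics/{n}0.png",f[:,:,::-1])
    i=imaging.camera_info(n); print(n,np.round(i["mtx"],1).tolist(),np.round(i["R"],4).tolist(),np.round(i["t"],1).tolist())
print(monitor.sense())
E
```

```text
pics
scene [[406.8, 0.0, 278.4], [0.0, 406.8, 217.8], [0.0, 0.0, 1.0]] [[-0.8306, 0.5565, -0.0206], [0.3649, 0.5159, -0.775], [-0.4206, -0.6513, -0.6316]] [500.7, -147.1, 1341.4]
side [[543.0, 0.0, 284.8], [0.0, 543.0, 208.9], [0.0, 0.0, 1.0]] [[0.96, -0.2798, -0.0093], [-0.1405, -0.4528, -0.8805], [0.2421, 0.8466, -0.474]] [-546.5, 145.6, 1533.3]
{'clock': 0.1, 'qpos': array([-1.14434528e+00,  3.53557368e-01,  1.63409217e+00, -2.41146422e-06,
        1.15520504e+00, -2.41029764e-03]), 'qvel': array([ 0.00119775, -0.00194977, -0.00286574,  0.00252781,  0.00161416,
       -0.00051502]), 'joint_efforts': array([ 3.24362572e-04, -6.06358838e+01, -3.42820895e+01,  3.03530487e-05,
        4.05726722e-03,  2.36360222e-05]), 'eef_pos': array([ 259.68512116, -567.95067965,  191.33636503]), 'tcp_rot': array([-3.14033073e+00, -8.36641153e-07,  4.28862318e-01]), 'contact_force': array([ 0.8821508 ,  0.48584983, -0.48033164]), 'wrist_torque': array([ 0.05010685, -0.00474855, -0.01584384]), 'grasp_force': 0.0, 'opening': 1.0015768473304494}
```

View pics/scene0.png

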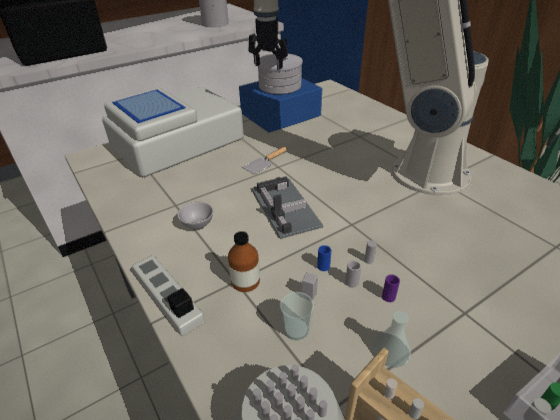

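View pics/side0.png

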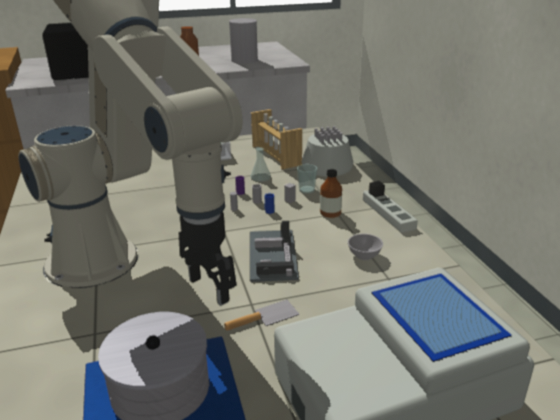

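The scene view shows the row: rod at about (370,251), tube at (353,274) and block at (310,287). The blue and purple look-alikes are at (324,258) and (391,288). The caliper is near (287,205). I'll enlarge both views.

```bash
cat > h.py <<'E'
import numpy as np,cv2
from rig import imaging,monitor
def ray(cam,px,z,info=None):
    i=info or imaging.camera_info(cam); R=np.array(i["R"]);t=np.array(i["t"]);K=np.array(i["mtx"])
    d=R.T@np.linalg.inv(K)@[px[0],px[1],1]; c=-R.T@t
    return np.round(c+d*(z-c[2])/d[2],1)
def proj(X,info):
    p=np.array(info["mtx"])@(np.array(info["R"])@X+np.array(info["t"])); return p[:2]/p[2]
E
python3 - <<'E'
import cv2,numpy as np
a=cv2.imread("pics/scene0.png")[165:305,240:410]; b=cv2.imread("pics/side0.png")[170:290,220:320]
A=cv2.resize(a,None,fx=4,fy=4,interpolation=cv2.INTER_CUBIC)
cv2.imwrite("pics/c1.png",A)
cv2.imwrite("pics/c2.png",cv2.resize(b,None,fx=5,fy=5,interpolation=cv2.INTER_CUBIC))
from h import *
for n,p in (("rod",(370,260)),("tube",(353,284)),("block",(310,296)),("cal",(287,205))): print(n,ray("scene",p,0))
for n,p in (("rod",(234,209)),("tube",(257,202)),("block",(290,201)),("cal",(272,255))): print(n,ray("side",p,0))
E
```

```text
rod [442.5 180.7   0. ]
tube [532.3 216.6   0. ]
block [639.3 187.2   0. ]
cal [ 483.5 -131.5    0. ]
rod [447.5 181.9   0. ]
tube [532.1 208.    0. ]
block [640.8 181.8   0. ]
cal [ 495.6 -122.8    0. ]
```

View pics/c1.png

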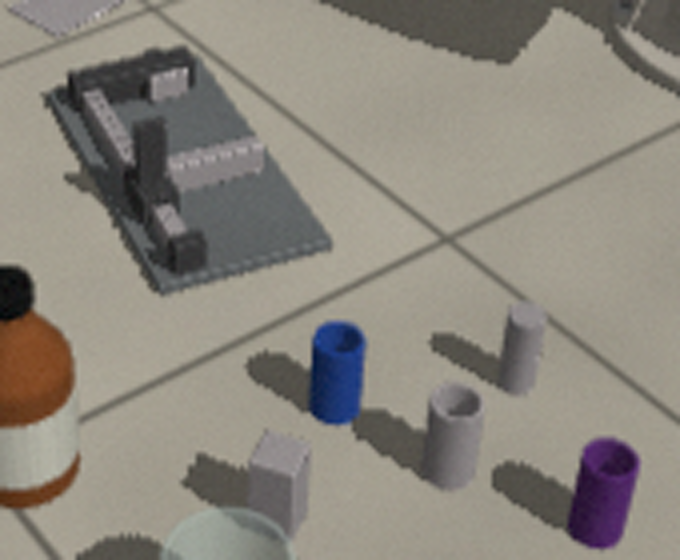

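View pics/c2.png

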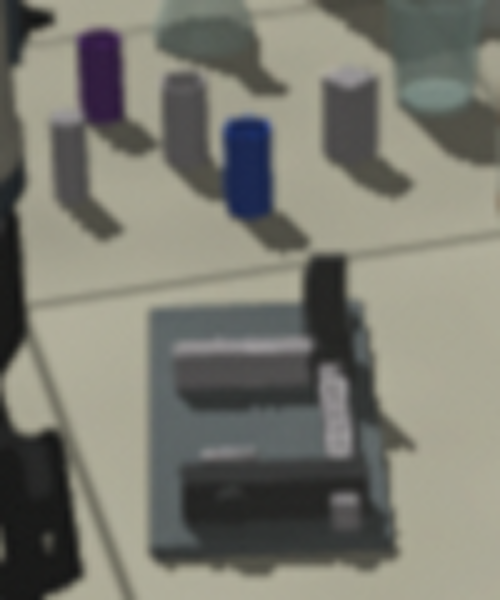

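```bash
python3 - <<'E'
from h import *
from scipy.optimize import least_squares
S=lambda p:(p[0]/4+240-.375,p[1]/4+165-.375); D=lambda p:(p[0]/5+220-.4,p[1]/5+170-.4)
print("tube scene",ray("scene",S((455,401)),60),"side",ray("side",D((185,80)),60))
print("rod",ray("scene",S((525,311)),60),ray("side",D((68,117)),60)," block",ray("scene",S((280,443)),60),ray("side",D((350,76)),60),"blue",ray("scene",S((339,336)),60),"purple",ray("scene",S((608,453)),60))
i1=imaging.camera_info("scene");i2=imaging.camera_info("side")
pts=[(i1,S((331,239)),(-65,140,10)),(i1,S((163,284)),(65,140,10)),(i1,S((45,94)),(65,-110,10)),
(i2,D((150,308)),(-65,140,10)),(i2,D((362,303)),(65,140,10)),(i2,D((152,550)),(-65,-110,10)),(i2,D((390,548)),(65,-110,10))]
def f(v):
    c,s=np.cos(v[2]),np.sin(v[2]); o=[]
    for i,p,X in pts: o+=list(proj(np.array([v[0]+c*X[0]-s*X[1],v[1]+s*X[0]+c*X[1],X[2]]),i)-p)
    return o
q=least_squares(f,[485,-130,0],loss="soft_l1"); print(q.x,np.round(f(q.x),1))
v=q.x;c,s=np.cos(v[2]),np.sin(v[2])
for n,X in (("anvil",(-20,-70)),):print(n,v[0]+c*X[0]-s*X[1],v[1]+s*X[0]+c*X[1])
# tab top in c1 (150,120), c2 (327,258) z=86
for P in (ray("scene",S((150,121)),86),ray("side",D((327,260)),86)):
    d=P[:2]-v[:2]; print("tab",P,"cal frame",c*d[0]+s*d[1],-s*d[0]+c*d[1])
E
```

```text
tube scene [532.7 209.9  60. ] side [533.5 211.1  60. ]
rod [446. 177.  60.] [447.8 180.1  60. ]  block [635.6 178.1  60. ] [640.4 184.1  60. ] blue [553.3 128.8  60. ] purple [490.1 288.9  60. ]
[ 4.91697096e+02 -1.41859489e+02 -2.26083427e-01] [ 0.3 -0.3 -1.2  0.2  0.  -1.2 -0.4  0.1 -0.  -0.5 -0.8  0.1  0.9 -1.5]
anvil 456.51469563811116 -205.59486870390919
tab [543.2 -92.   86. ] cal frame 39.01562807778258 60.135667020062264
tab [543.4 -94.1  86. ] cal frame 39.681279374894615 58.133940677463706
```

```bash
cat >> h.py <<'E'
from scipy.spatial.transform import Rotation as Ro
def to(x,y,z,yaw=-0.226,frm=None):
    s=monitor.sense(); R=Ro.from_euler("xyz",s["tcp_rot"]); T=Ro.from_euler("xyz",[np.pi,0,yaw])
    d=R.inv().apply(np.array([x,y,z])-(s["eef_pos"] if frm is None else frm))/50
    a=(R.inv()*T).as_rotvec(degrees=True)/6
    print("clock",s["clock"],"tcp",np.round(s["eef_pos"],1),np.round(s["tcp_rot"],4),"units",np.round(d,3),np.round(a,3),"F",np.round(s["contact_force"],1))
V=(491.7,-141.9,-.226)
def cal(x,y,v=V):
    c,s=np.cos(v[2]),np.sin(v[2]); return v[0]+c*x-s*y, v[1]+s*x+c*y
E
python3 -c "
from h import *
to(533,210.5,130)"
```

```text
clock 0.1 tcp [ 259.7 -568.   191.3] [-3.1403 -0.      0.4289] units [ 11.445 -11.884   1.242] [-1.200e-02  4.000e-03  6.253e+00] F [ 0.9  0.5 -0.5]
```

drive_tool(plan=[{"x": 11.44, "y": -11.9, "z": 0, "az": 6.25, "hand": 60}, {"x": 11.44, "y": -11.9, "z": 0, "az": 6.25, "hand": 60}, {"x": 11.44, "y": -11.9, "z": 0, "az": 6.25, "hand": 60}, {"x": 11.44, "y": -11.9, "z": 0, "az": 6.25, "hand": 60}, {"x": 11.44, "y": -11.9, "z": 0, "az": 6.25, "hand": 60}, {"x": 11.44, "y": -11.9, "z": 0, "az": 6.25, "hand": 60}, {"x": 11.44, "y": -11.9, "z": 0, "az": 6.25, "hand": 60}, {"x": 11.44, "y": -11.9, "z": 0, "az": 6.25, "hand": 60}])

```text
invalid input
```

```bash
python3 -c "
from h import *
to(533,210.5,130)"
```

```text
clock 0.1 tcp [ 259.7 -568.   191.3] [-3.1403 -0.      0.4289] units [ 11.445 -11.884   1.242] [-1.200e-02  4.000e-03  6.253e+00] F [ 0.9  0.5 -0.5]
```

drive_tool(plan=[{"x": 0.6, "y": -0.65, "z": 0, "ax": 0, "ay": 0, "az": 1, "hand": 60}, {"x": 1.3, "y": -1.35, "z": 0, "ax": 0, "ay": 0, "az": 2, "hand": 60}, {"x": 2, "y": -2.05, "z": 0, "ax": 0, "ay": 0, "az": 3, "hand": 60}, {"x": 2.7, "y": -2.75, "z": 0, "ax": 0, "ay": 0, "az": 4, "hand": 60}, {"x": 3.4, "y": -3.45, "z": 0, "ax": 0, "ay": 0, "az": 5, "hand": 60}, {"x": 4.1, "y": -4.15, "z": 0, "ax": 0, "ay": 0, "az": 6, "hand": 60}, {"x": 4.8, "y": -4.85, "z": 0, "ax": 0, "ay": 0, "az": 6.25, "hand": 60}, {"x": 5.5, "y": -5.55, "z": 0, "ax": 0, "ay": 0, "az": 6.25, "hand": 60}])

```text
clock: 0.9
eef_pos: [394.7, -199.8, 191.9]
tcp_rot: [-3.142, -0.0, -0.227]
contact_force: [1.1, -0.3, 0.5]
opening: 0.703
grasp_force: 0.0
```

```bash
python3 -c "
from h import *
to(533,210.5,130)"
```

```text
clock 0.9 tcp [ 394.7 -199.8  191.9] [-3.1416e+00 -1.0000e-04 -2.2720e-01] units [ 0.847 -8.618  1.239] [-0.    -0.001 -0.011] F [ 1.1 -0.3  0.5]
```

drive_tool(plan=[{"x": 0.1, "y": -1.0, "z": 0.1, "ax": 0, "ay": 0, "az": 0, "hand": 60}, {"x": 0.2, "y": -2, "z": 0.25, "ax": 0, "ay": 0, "az": 0, "hand": 60}, {"x": 0.3, "y": -3, "z": 0.4, "ax": 0, "ay": 0, "az": 0, "hand": 60}, {"x": 0.4, "y": -4, "z": 0.55, "ax": 0, "ay": 0, "az": 0, "hand": 60}, {"x": 0.5, "y": -5, "z": 0.7, "ax": 0, "ay": 0, "az": 0, "hand": 60}, {"x": 0.6, "y": -6, "z": 0.85, "ax": 0, "ay": 0, "az": 0, "hand": 60}, {"x": 0.7, "y": -7, "z": 1, "ax": 0, "ay": 0, "az": 0, "hand": 60}, {"x": 0.8, "y": -7.8, "z": 1, "ax": 0, "ay": 0, "az": 0, "hand": 60}])

```text
clock: 1.7
eef_pos: [520.4, 171.6, 140.8]
tcp_rot: [3.141, 0.001, -0.225]
contact_force: [0.7, -0.9, -0.6]
opening: 0.701
grasp_force: 0.0
```

```bash
python3 - <<'E'
from h import *
to(533,210.5,130)
i=imaging.camera_info("wrist"); f=imaging.grab_frame("wrist"); cv2.imwrite("pics/w1.png",f[:,:,::-1])
print(proj(np.array([533,210.5,60]),i),np.linalg.norm(i["R"]@np.array([533,210,60])+i["t"]))
np.savez("w1.npz",**i)
E
```

```text
clock 1.7 tcp [520.4 171.6 140.8] [ 3.1407e+00  1.4000e-03 -2.2510e-01] units [ 0.073 -0.814  0.216] [0.008 0.014 0.009] F [ 0.7 -0.9 -0.6]
[227.1983898  195.52595161] 273.95859349914133
```

View pics/w1.png

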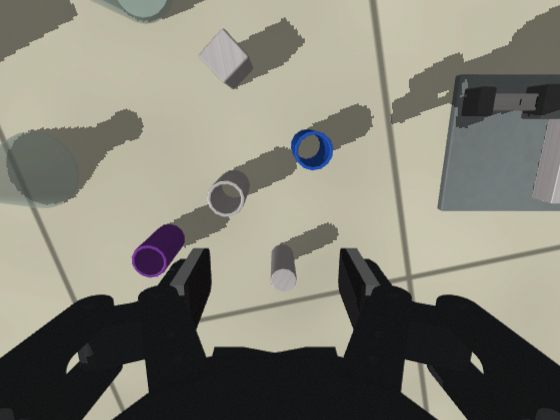

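The wrist view shows the grey tube's open top at (227,198) against a predicted (227,195.5). The blue tube is at (312,150), the rod at (283,280) and the purple tube at (150,260).

```bash
python3 - <<'E'
from h import *
i=dict(np.load("w1.npz"))
p=ray(0,(227,198),60,i); print(p, [ray(0,q,60,i) for q in ((312,150),(284,281),(150,261))])
to(p[0],p[1],28)
E
```

```text
[531.  211.2  60. ] [array([554.5, 133.2,  60. ]), array([444.1, 180.8,  60. ]), array([490.2, 293.5,  60. ])]
clock 1.75 tcp [523.5 177.2 141.5] [-3.1379e+00 -1.2000e-03 -2.2440e-01] units [-0.008 -0.687  2.273] [-0.035 -0.011  0.015] F [2.  4.8 1.2]
```

drive_tool(plan=[{"x": 0, "y": -0.4, "z": 0.2, "ax": 0, "ay": 0, "az": 0, "hand": 60}, {"x": 0, "y": -0.7, "z": 0.5, "ax": 0, "ay": 0, "az": 0, "hand": 60}, {"x": 0, "y": -0.7, "z": 0.8, "ax": 0, "ay": 0, "az": 0, "hand": 60}, {"x": 0, "y": -0.7, "z": 0.8, "ax": 0, "ay": 0, "az": 0, "hand": 60}, {"x": 0, "y": -0.7, "z": 0.8, "ax": 0, "ay": 0, "az": 0, "hand": 60}, {"x": 0, "y": -0.7, "z": 0.8, "ax": 0, "ay": 0, "az": 0, "hand": 60}])

```text
clock: 2.35
eef_pos: [529.1, 203.4, 102.7]
tcp_rot: [-3.141, -0.001, -0.226]
contact_force: [-0.2, -0.3, -0.3]
opening: 0.698
grasp_force: 0.0
```

```bash
python3 - <<'E'
from h import *
i=imaging.camera_info("wrist"); f=imaging.grab_frame("wrist"); cv2.imwrite("pics/w2.png",f[:,:,::-1])
print(proj(np.array([532.5,211,60]),i))
np.savez("w2.npz",**i)
to(532.5,211,28)
E
```

```text
[264.36748282 210.3853806 ]
clock 2.4 tcp [529.2 203.4 102.8] [-3.141e+00 -1.000e-03 -2.262e-01] units [ 0.029 -0.162  1.497] [-0.006 -0.009 -0.002] F [1.2 0.4 0.3]
```

View pics/w2.png

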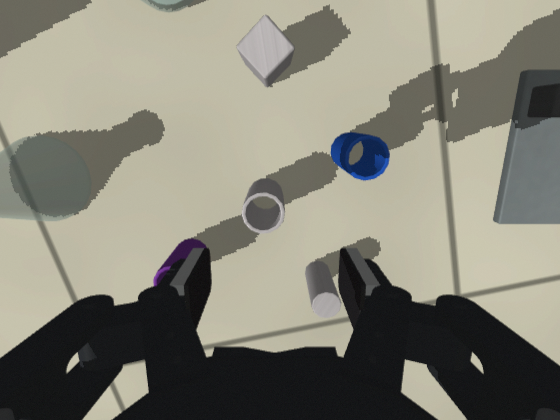

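drive_tool(plan=[{"x": 0, "y": -0.16, "z": 0.3, "ax": 0, "ay": 0, "az": 0, "hand": 60}, {"x": 0, "y": -0.16, "z": 0.75, "ax": 0, "ay": 0, "az": 0, "hand": 60}, {"x": 0, "y": -0.16, "z": 1.2, "ax": 0, "ay": 0, "az": 0, "hand": 60}, {"x": 0, "y": -0.16, "z": 1.5, "ax": 0, "ay": 0, "az": 0, "hand": 60}, {"x": 0, "y": -0.16, "z": 1.5, "ax": 0, "ay": 0, "az": 0, "hand": 60}, {"x": 0, "y": -0.16, "z": 1.5, "ax": 0, "ay": 0, "az": 0, "hand": 60}])

```text
clock: 3.0
eef_pos: [530.5, 211.5, 26.9]
tcp_rot: [3.141, 0.0, -0.226]
contact_force: [0.1, -0.1, 0.7]
opening: 0.706
grasp_force: 0.0
```

drive_tool(plan=[{"x": 0, "y": 0, "z": 0, "ax": 0, "ay": 0, "az": 0, "hand": 40}, {"x": 0, "y": 0, "z": 0, "ax": 0, "ay": 0, "az": 0, "hand": 28}, {"x": 0, "y": 0, "z": 0, "ax": 0, "ay": 0, "az": 0, "hand": 28}, {"x": 0, "y": 0, "z": 0, "ax": 0, "ay": 0, "az": 0, "hand": 28}, {"x": 0, "y": 0, "z": 0, "ax": 0, "ay": 0, "az": 0, "hand": 28}, {"x": 0, "y": 0, "z": 0, "ax": 0, "ay": 0, "az": 0, "hand": 28}], grip_force=30)

```text
clock: 3.6
eef_pos: [530.5, 211.4, 27.1]
tcp_rot: [-3.141, -0.0, -0.226]
contact_force: [0.5, -0.1, 0.2]
opening: 0.329
grasp_force: 0.0
```

```bash
python3 - <<'E'
from h import *
f=imaging.grab_frame("wrist"); cv2.imwrite("pics/w3.png",f[:,:,::-1]); print(monitor.sense()["grasp_force"],monitor.sense()["opening"])
E
```

```text
0.0 0.32723743496756996
```

View pics/w3.png

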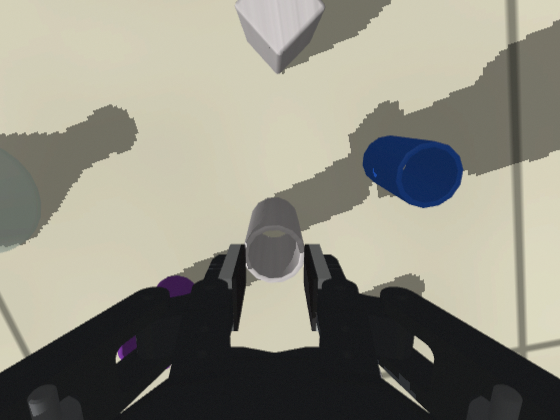

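```bash
python3 - <<'E'
from h import *
i=imaging.camera_info("wrist"); s=monitor.sense(); e=s["eef_pos"]; print(e,s["tcp_rot"])
for n,X in (("tcp",e),("tcp+16x",e+[16*.974,-16*.226,0]),("grasp",e+[0,0,19]),("tubetop",np.array([531.3,211.2,60])),("tubetop+5y",np.array([531.3,216.2,60])),("purple top",np.array([490,291,60])),("blue top",np.array([554,131,60]))): print(n,proj(X,i))
print("tube ray",ray(0,(274,256),60,i),"top edges",ray(0,(247,256),60,i),ray(0,(302,256),60,i),"bottom back",ray(0,(272,198),0,i),"blue",ray(0,(429,173),60,i))
E
```

```text
[530.46893993 211.35940379  27.02204494] [-3.14156079e+00 -2.66862119e-05 -2.25716987e-01]
tcp [275.74953432 232.23088435]
tcp+16x [275.87675991 206.74695417]
grasp [275.87198045 243.97533681]
tubetop [275.92354072 252.76202582]
tubetop+5y [266.29966232 254.79611426]
purple top [151.81462102 349.95505708]
blue top [430.70219505 174.40157805]
tube ray [529.8 212.5  60. ] top edges [532.8 225.9  60. ] [526.6 198.7  60. ] bottom back [545.4 210.5   0. ] blue [554.8 131.7  60. ]
```

drive_tool(plan=[{"x": 0, "y": 0, "z": 0, "ax": 0, "ay": 0, "az": 0, "hand": 22}, {"x": 0, "y": 0, "z": 0, "ax": 0, "ay": 0, "az": 0, "hand": 15}, {"x": 0, "y": 0, "z": 0, "ax": 0, "ay": 0, "az": 0, "hand": 15}, {"x": 0, "y": 0, "z": 0, "ax": 0, "ay": 0, "az": 0, "hand": 15}, {"x": 0, "y": 0, "z": 0, "ax": 0, "ay": 0, "az": 0, "hand": 15}], grip_force=30)

```text
clock: 4.15
eef_pos: [530.5, 211.4, 27.0]
tcp_rot: [-3.142, -0.0, -0.226]
contact_force: [0.6, 0.3, -0.1]
opening: 0.175
grasp_force: 0.0
```

```bash
python3 - <<'E'
from h import *
f=imaging.grab_frame("wrist"); cv2.imwrite("pics/w4.png",f[:,:,::-1])
a=cv2.imread("pics/w3.png"); b=cv2.imread("pics/w4.png")
for r in (200,220,235,250,265,280,300):
    for im in (a,b): print(r," ".join("%3d"%v for v in im[r,220:332:4].mean(1)))
s=monitor.sense();print(s["grasp_force"],s["opening"])
E
```

```text
200 195 198 198 197 196 197 197 198 199 198 199 112  89  89  88  88  89 111 111 112 111 112 111 111 111 111 111 110
200 197 197 197 198 198 197 198 199 199 198 199 114  88  90  88  88  90 112 111 110 111 113 112 111 112 111 112 112
220 196 195 195 195 195 196 195 195 122 103  98  90  91  92  91  89  90  88  89  88 108 109 111 109 111 110 110 179
220 196 195 196 196 197 196 196 197 122 105  99  93  92  93  91  89  90  89  87  89 111 111 111 110 112 110 111 180
235 194 193 195 194 194 193 194 121 106 101  88  90 107 107 108 108  94  89 103 104  90 199 198 199 200 200 200 199
235 196 196 195 195 195 195 194 122 198 178  89  93 107 108 109 108  96  91 104 105  91 199 200 200 202 200 201 201
250 193 140  86  85  85  22  23  99  88  88  88  89  90  90  90  93  91  90  89 142 104  40  19  85  84  87 199 200
250 195 141 107 107 106 107  85  85  84  21  89  89  90  90  91  92  92  91  21  85  86  85 199 200 200 201 201 202
265  26  85  85  84  23  21  17 108  87  89  88  90  90  91  90  92  92 105 120 151 187  33  18  21  85  85  85  27
265 107 103  26  24  25  85  85  86  22  20  88  90  90  91  90  92  92 105  19  22  86  85  85  24  22  25  97 201
280  25  68  97  27  21  19  20 106 106 115 179 196 187 191 194 188 190 197 197 197 197  33  22  19  25  98  71  24
280  23  25  26  25  23  24  69  99  26  18 181 196 187 191 194 189 192 198  20  28  98  83  24  23  25  24  26  23
300  24  22  23  24  25  23 196 196 196 197 197 197 196 198 196 197 197 198 199 198 199 199  32  20  28  24  24  26
300  23  25  22  23  23  24  25  23  29  19 200 198 197 198 197 199 198 200  32  29  24  24  24  26  24  24  24  24
0.0 0.17308619918470483
```

```bash
python3 - <<'E'
from h import *
i=imaging.camera_info("wrist"); s=monitor.sense(); e=s["eef_pos"]; R=Ro.from_euler("xyz",s["tcp_rot"])
C=-np.array(i["R"]).T@i["t"]; print("cam in tool",R.inv().apply(C-e)); print("cam axes in tool (cols x,y,z)\n",np.round(R.inv().as_matrix()@np.array(i["R"]).T,3))
im=cv2.imread("pics/w4.png")
for col,zs in (((0,0,255),(0,)),((0,255,0),(-19,)),((255,0,0),(-45,))):
  for z in zs:
    q=[proj(e+R.apply([x,y,z]),i) for x,y in ((-11,-8),(11,-8),(11,8),(-11,8))]; print(z,np.round(q).tolist())
    cv2.polylines(im,[np.int32(np.round(q))],True,col,1)
cv2.imwrite("pics/w4b.png",cv2.resize(im[170:420,130:430],None,fx=2.6,fy=2.4,interpolation=cv2.INTER_CUBIC))
E
```

```text
cam in tool [  65.7846919    -0.80345719 -183.15266445]
cam axes in tool (cols x,y,z)
 [[ 0.001 -0.965 -0.263]
 [ 1.     0.001 -0.   ]
 [ 0.    -0.263  0.965]]
0 [[263.0, 249.0], [262.0, 215.0], [289.0, 215.0], [289.0, 249.0]]
-19 [[261.0, 262.0], [261.0, 225.0], [291.0, 225.0], [290.0, 262.0]]
-45 [[259.0, 286.0], [259.0, 243.0], [293.0, 243.0], [293.0, 286.0]]
```

View pics/w4b.png

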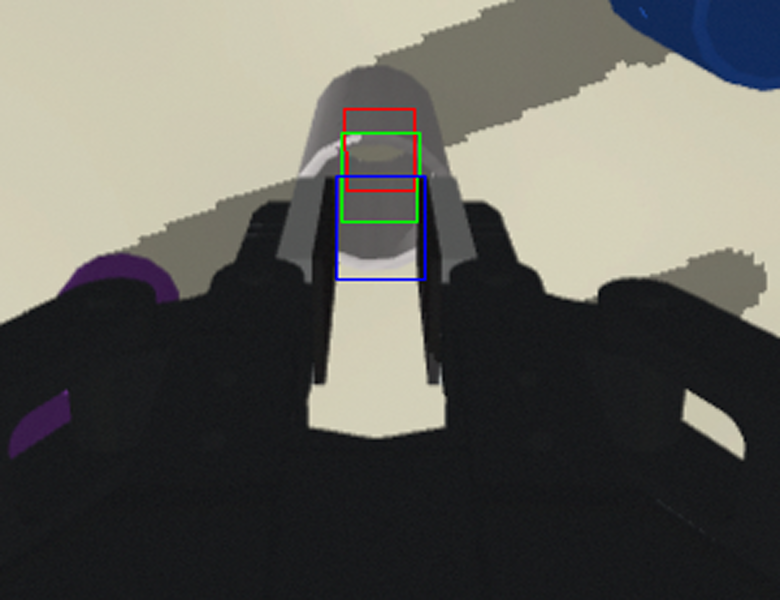

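The fingers closed to 15 mm without touching anything. The overlay explains it: the fingertips match the outline drawn 45 mm behind the reported TCP, so they are at z≈72, above the tube's top. I'll reopen and go deeper, checking force along the way.

drive_tool(plan=[{"x": 0, "y": 0, "z": 0, "ax": 0, "ay": 0, "az": 0, "hand": 54}, {"x": 0, "y": 0, "z": 0, "ax": 0, "ay": 0, "az": 0, "hand": 54}, {"x": 0, "y": 0, "z": 0, "ax": 0, "ay": 0, "az": 0, "hand": 54}, {"x": 0, "y": 0, "z": 0.2, "ax": 0, "ay": 0, "az": 0, "hand": 54}, {"x": 0, "y": 0, "z": 0.4, "ax": 0, "ay": 0, "az": 0, "hand": 54}, {"x": 0, "y": 0, "z": 0.4, "ax": 0, "ay": 0, "az": 0, "hand": 54}])

```text
clock: 4.8
eef_pos: [529.1, 210.8, 5.1]
tcp_rot: [3.14, 0.002, -0.226]
contact_force: [-0.0, -0.5, 0.1]
opening: 0.631
grasp_force: 0.0
```

drive_tool(plan=[{"x": 0, "y": 0, "z": 0.1, "ax": 0, "ay": 0, "az": 0, "hand": 54}, {"x": 0, "y": 0, "z": 0.2, "ax": 0, "ay": 0, "az": 0, "hand": 54}, {"x": 0, "y": 0, "z": 0.25, "ax": 0, "ay": 0, "az": 0, "hand": 54}, {"x": 0, "y": 0, "z": 0.25, "ax": 0, "ay": 0, "az": 0, "hand": 54}])

```text
clock: 5.2
eef_pos: [530.2, 211.3, -5.9]
tcp_rot: [3.141, 0.001, -0.226]
contact_force: [0.4, 0.3, 0.1]
opening: 0.63
grasp_force: 0.0
```

```bash
python3 - <<'E'
from h import *
to(530.5,211.4,27)
i=imaging.camera_info("wrist"); s=monitor.sense(); e=s["eef_pos"]; R=Ro.from_euler("xyz",s["tcp_rot"])
im=imaging.grab_frame("wrist")[:,:,::-1].copy()
for col,z in (((0,0,255),0),((0,255,0),-35),((255,0,0),-50)):
    q=[proj(e+R.apply([x,y,z]),i) for x,y in ((-11,-27),(11,-27),(11,27),(-11,27))]
    cv2.polylines(im,[np.int32(np.round(q))],True,col,1)
sd=imaging.grab_frame("side")[110:230,150:300,::-1]
A=cv2.resize(im[150:390,130:430],(400,320)); B=cv2.resize(sd,(400,320),interpolation=cv2.INTER_CUBIC)
cv2.imwrite("pics/w5.png",np.hstack([A,B]))
E
```

```text
clock 5.2 tcp [530.2 211.3  -5.9] [ 3.1412e+00  6.0000e-04 -2.2570e-01] units [ 0.005 -0.004 -0.659] [0.003 0.005 0.002] F [0.4 0.3 0.1]
```

View pics/w5.png

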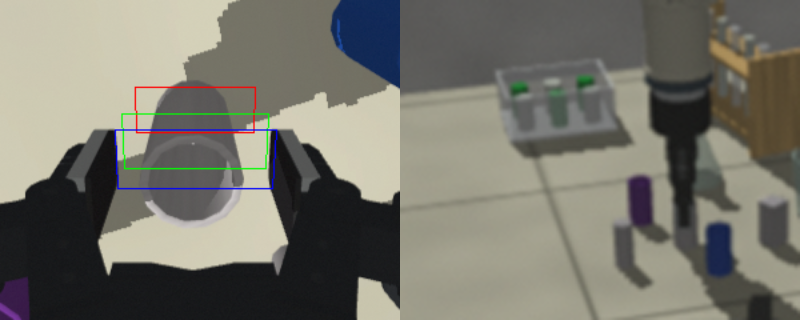

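The tube stands centred between the open fingers, with the tips at about z=44. I'll go 12 mm lower and close.

drive_tool(plan=[{"x": 0, "y": 0, "z": 0.12, "ax": 0, "ay": 0, "az": 0, "hand": 54}, {"x": 0, "y": 0, "z": 0.24, "ax": 0, "ay": 0, "az": 0, "hand": 50}, {"x": 0, "y": 0, "z": 0.24, "ax": 0, "ay": 0, "az": 0, "hand": 40}, {"x": 0, "y": 0, "z": 0.24, "ax": 0, "ay": 0, "az": 0, "hand": 34}, {"x": 0, "y": 0, "z": 0.24, "ax": 0, "ay": 0, "az": 0, "hand": 28}, {"x": 0, "y": 0, "z": 0.24, "ax": 0, "ay": 0, "az": 0, "hand": 28}, {"x": 0, "y": 0, "z": 0.24, "ax": 0, "ay": 0, "az": 0, "hand": 28}, {"x": 0, "y": 0, "z": 0.24, "ax": 0, "ay": 0, "az": 0, "hand": 28}], grip_force=30)

```text
clock: 6.1
eef_pos: [530.4, 211.4, -17.5]
tcp_rot: [-3.142, 0.0, -0.226]
contact_force: [0.2, 0.6, -1.1]
opening: 0.369
grasp_force: 29.8
```

Gripped at 31.5 mm with 29.8 N. Next I'll lift it and work out the carry.

drive_tool(plan=[{"x": 0, "y": 0, "z": -0.3, "ax": 0, "ay": 0, "az": 0, "hand": 28}, {"x": 0, "y": 0, "z": -0.8, "ax": 0, "ay": 0, "az": 0, "hand": 28}, {"x": 0, "y": 0, "z": -1.3, "ax": 0, "ay": 0, "az": 0, "hand": 28}, {"x": 0, "y": 0, "z": -1.8, "ax": 0, "ay": 0, "az": 0, "hand": 28}, {"x": 0, "y": 0, "z": -2, "ax": 0, "ay": 0, "az": 0, "hand": 28}, {"x": 0, "y": 0, "z": -2, "ax": 0, "ay": 0, "az": 0, "hand": 28}])

```text
clock: 6.7
eef_pos: [531.7, 211.8, 84.5]
tcp_rot: [-3.14, -0.003, -0.226]
contact_force: [0.5, 1.0, -1.1]
opening: 0.366
grasp_force: 30.0
```

```bash
python3 -c "
from h import *
print(cal(-20,-12), monitor.sense()['grasp_force'])
to(*cal(-20,-12),82.5)"
```

```text
(np.float64(469.51961719878216), np.float64(-149.11322526970025)) 29.966163877397776
clock 6.7 tcp [531.7 211.8  84.5] [-3.1396e+00 -2.9000e-03 -2.2570e-01] units [0.404 7.314 0.026] [-0.019 -0.028  0.003] F [ 0.5  1.  -1.1]
```

drive_tool(plan=[{"x": 0.03, "y": 0.5, "z": 0, "ax": 0, "ay": 0, "az": 0, "hand": 28}, {"x": 0.08, "y": 1.4, "z": 0, "ax": 0, "ay": 0, "az": 0, "hand": 28}, {"x": 0.14, "y": 2.4, "z": 0, "ax": 0, "ay": 0, "az": 0, "hand": 28}, {"x": 0.2, "y": 3.4, "z": 0, "ax": 0, "ay": 0, "az": 0, "hand": 28}, {"x": 0.26, "y": 4.4, "z": 0, "ax": 0, "ay": 0, "az": 0, "hand": 28}, {"x": 0.32, "y": 5.4, "z": 0, "ax": 0, "ay": 0, "az": 0, "hand": 28}, {"x": 0.37, "y": 6.3, "z": 0, "ax": 0, "ay": 0, "az": 0, "hand": 28}, {"x": 0.42, "y": 7.1, "z": 0, "ax": 0, "ay": 0, "az": 0, "hand": 28}])

```text
clock: 7.5
eef_pos: [469.9, -141.2, 81.5]
tcp_rot: [-3.142, 0.002, -0.226]
contact_force: [0.9, -0.4, -1.2]
opening: 0.37
grasp_force: 30.1
```

drive_tool(plan=[{"x": 0, "y": 0.2, "z": 0.3, "ax": 0, "ay": 0, "az": 0, "hand": 28}, {"x": 0, "y": 0.2, "z": 0.6, "ax": 0, "ay": 0, "az": 0, "hand": 28}, {"x": 0, "y": 0.2, "z": 0.8, "ax": 0, "ay": 0, "az": 0, "hand": 28}, {"x": 0, "y": 0.2, "z": 0.8, "ax": 0, "ay": 0, "az": 0, "hand": 28}, {"x": 0, "y": 0.2, "z": 0.8, "ax": 0, "ay": 0, "az": 0, "hand": 28}])

```text
clock: 8.0
eef_pos: [469.0, -148.6, 42.2]
tcp_rot: [-3.141, 0.001, -0.225]
contact_force: [-1.1, -0.7, -0.9]
opening: 0.367
grasp_force: 30.1
```

```bash
python3 - <<'E'
from h import *
to(*cal(-20,-12),-6.5)
i=imaging.camera_info("wrist"); im=imaging.grab_frame("wrist")[:,:,::-1].copy()
np.savez("w6.npz",**i); cv2.imwrite("pics/w6raw.png",im)
def pl(P,col):
    q=[proj(np.array([*cal(x,y),z]),i) for x,y,z in P]; cv2.polylines(im,[np.int32(np.round(np.array(q)*16))],True,col,1,cv2.LINE_AA,4)
pl([(-65,-110,10),(65,-110,10),(65,140,10),(-65,140,10)],(0,0,255))
pl([(-47,-70,36),(53,-70,36),(53,-100,36),(-47,-100,36)],(0,255,0))
pl([(-35,-70,35),(-5,-70,35),(-5,-58,35),(-35,-58,35)],(255,0,0))
pl([(-50,39,36),(26,39,36),(26,53,36),(-50,53,36)],(0,255,255))
pl([(29,55,86),(51,55,86),(51,63,86),(29,63,86)],(255,0,255))
cv2.imwrite("pics/w6.png",cv2.resize(im,(784,588)))
E
```

```text
clock 8.0 tcp [ 469.  -148.6   42.2] [-3.1415e+00  1.1000e-03 -2.2500e-01] units [0.013 0.008 0.973] [-0.001  0.011  0.009] F [-1.1 -0.7 -0.9]
```

View pics/w6.png

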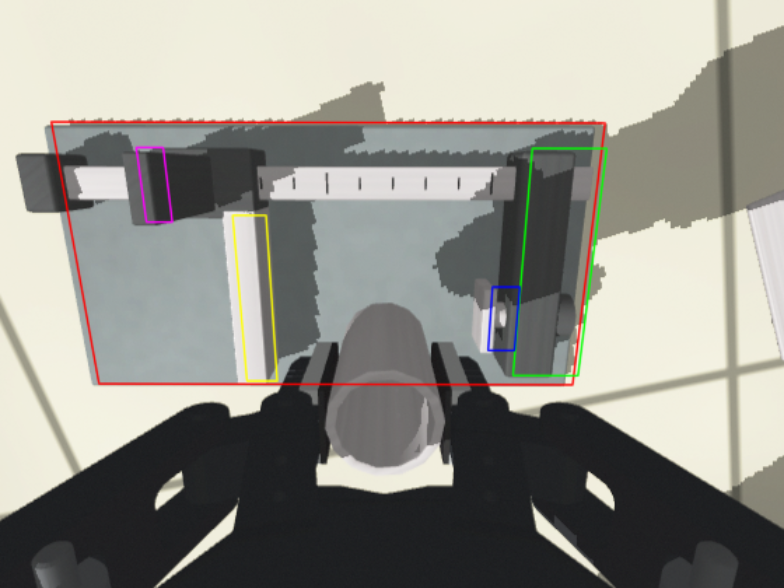

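The overlay agrees with the base to within about 2 mm. The jaw sits about 3.5 mm further out than modelled, and the anvil pad is centred on its predicted line at row ~316 against 318. The fingers hold the tube over the right spot, clear of jaw and anvil, so I'll lower and release.

drive_tool(plan=[{"x": 0, "y": 0, "z": 0.3, "ax": 0, "ay": 0, "az": 0, "hand": 28}, {"x": 0, "y": 0, "z": 0.6, "ax": 0, "ay": 0, "az": 0, "hand": 28}, {"x": 0, "y": 0, "z": 0.85, "ax": 0, "ay": 0, "az": 0, "hand": 28}, {"x": 0, "y": 0, "z": 0.92, "ax": 0, "ay": 0, "az": 0, "hand": 28}, {"x": 0, "y": 0, "z": 0.95, "ax": 0, "ay": 0, "az": 0, "hand": 28}, {"x": 0, "y": 0, "z": 0.97, "ax": 0, "ay": 0, "az": 0, "hand": 28}, {"x": 0, "y": 0, "z": 0.97, "ax": 0, "ay": 0, "az": 0, "hand": 28}])

```text
clock: 8.75
eef_pos: [469.6, -149.2, -5.6]
tcp_rot: [3.142, -0.001, -0.226]
contact_force: [0.1, 0.1, -1.1]
opening: 0.364
grasp_force: 30.1
```

drive_tool(plan=[{"x": 0, "y": 0, "z": 0.02, "ax": 0, "ay": 0, "az": 0, "hand": 28}, {"x": 0, "y": 0, "z": 0.03, "ax": 0, "ay": 0, "az": 0, "hand": 28}, {"x": 0, "y": 0, "z": 0.03, "ax": 0, "ay": 0, "az": 0, "hand": 28}])

```text
clock: 9.05
eef_pos: [469.3, -149.1, -7.4]
tcp_rot: [3.142, -0.0, -0.226]
contact_force: [0.1, 0.7, -0.9]
opening: 0.365
grasp_force: 30.1
```

drive_tool(plan=[{"x": 0, "y": 0, "z": 0.01, "ax": 0, "ay": 0, "az": 0, "hand": 28}, {"x": 0, "y": 0, "z": 0.02, "ax": 0, "ay": 0, "az": 0, "hand": 28}, {"x": 0, "y": 0, "z": 0.02, "ax": 0, "ay": 0, "az": 0, "hand": 28}])

```text
clock: 9.35
eef_pos: [469.5, -149.1, -7.8]
tcp_rot: [3.142, -0.0, -0.226]
contact_force: [-2.4, 1.4, 10.9]
opening: 0.369
grasp_force: 31.1
```

The base took the tube's weight at −7.8. I'll open and lift off.

drive_tool(plan=[{"x": 0, "y": 0, "z": 0, "ax": 0, "ay": 0, "az": 0, "hand": 34}, {"x": 0, "y": 0, "z": 0, "ax": 0, "ay": 0, "az": 0, "hand": 42}, {"x": 0, "y": 0, "z": 0, "ax": 0, "ay": 0, "az": 0, "hand": 50}, {"x": 0, "y": 0, "z": 0, "ax": 0, "ay": 0, "az": 0, "hand": 50}, {"x": 0, "y": 0, "z": -0.3, "ax": 0, "ay": 0, "az": 0, "hand": 50}, {"x": 0, "y": 0, "z": -0.9, "ax": 0, "ay": 0, "az": 0, "hand": 50}, {"x": 0, "y": 0, "z": -1.8, "ax": 0, "ay": 0, "az": 0, "hand": 50}, {"x": 0, "y": 0, "z": -2.4, "ax": 0, "ay": 0, "az": 0, "hand": 50}])

```text
clock: 10.15
eef_pos: [469.7, -149.2, 113.7]
tcp_rot: [3.142, -0.001, -0.226]
contact_force: [0.4, -0.6, 0.0]
opening: 0.587
grasp_force: 0.0
```

drive_tool(plan=[{"x": -1, "y": 0, "z": -0.5, "ax": 0, "ay": 0, "az": 0, "hand": 40}, {"x": -1.2, "y": -0.5, "z": -0.8, "ax": 0, "ay": 0, "az": 0, "hand": 40}, {"x": -1.2, "y": -0.5, "z": -0.8, "ax": 0, "ay": 0, "az": 0, "hand": 40}, {"x": -1.2, "y": -0.5, "z": -0.8, "ax": 0, "ay": 0, "az": 0, "hand": 40}])

```text
clock: 10.55
eef_pos: [416.8, -111.2, 151.9]
tcp_rot: [3.141, -0.002, -0.225]
contact_force: [0.2, -0.7, -1.2]
opening: 0.466
grasp_force: 0.0
```

```bash
python3 - <<'E'
from h import *
to(*cal(40,60),100)
i=imaging.camera_info("wrist"); im=imaging.grab_frame("wrist")[:,:,::-1].copy()
np.savez("w7.npz",**i); cv2.imwrite("pics/w7.png",im)
g=cv2.cvtColor(im,cv2.COLOR_BGR2GRAY).astype(int)
def line(name,x,z,ys):
    v=[]
    for y in ys:
        u=np.round(proj(np.array([*cal(x,y),z]),i)).astype(int)
        v.append(g[u[1],u[0]] if 0<=u[0]<560 and 0<=u[1]<420 else -1)
    print(name,ys[0],ys[-1],v)
line("blade top x-40",-40,36,range(30,66)); line("blade top x0",0,36,range(30,66))
line("tab top",40,86,range(45,80)); line("tab top x35",35,86,range(45,80))
line("post",-45,36,range(-110,-60)); line("base",-60,10,range(-125,-95)); line("base",0,10,range(125,160))
line("anvil top",-20,35,range(-75,-40)); line("tube top",-20,70,range(-40,20))
E
```

```text
clock 10.55 tcp [ 416.8 -111.2  151.9] [ 3.1414e+00 -1.7000e-03 -2.2460e-01] units [ 2.397 -0.935  1.043] [ 0.002 -0.017  0.013] F [ 0.2 -0.7 -1.2]
blade top x-40 30 65 [np.int64(72), np.int64(73), np.int64(72), np.int64(71), np.int64(73), np.int64(71), np.int64(72), np.int64(72), np.int64(73), np.int64(73), np.int64(74), np.int64(78), np.int64(82), np.int64(80), np.int64(138), np.int64(179), np.int64(182), np.int64(181), np.int64(184), np.int64(184), np.int64(187), np.int64(189), np.int64(191), np.int64(189), np.int64(187), np.int64(188), np.int64(189), np.int64(207), np.int64(145), np.int64(133), np.int64(131), np.int64(132), np.int64(131), np.int64(133), np.int64(132), np.int64(132)]
blade top x0 30 65 [np.int64(70), np.int64(73), np.int64(71), np.int64(72), np.int64(72), np.int64(72), np.int64(72), np.int64(72), np.int64(72), np.int64(72), np.int64(73), np.int64(77), np.int64(82), np.int64(79), np.int64(126), np.int64(182), np.int64(184), np.int64(184), np.int64(187), np.int64(188), np.int64(189), np.int64(191), np.int64(193), np.int64(194), np.int64(189), np.int64(188), np.int64
[... 3624 characters left out ...]
70), np.int64(71), np.int64(72), np.int64(174), np.int64(190), np.int64(188), np.int64(153), np.int64(146), np.int64(145), np.int64(93), np.int64(84), np.int64(83), np.int64(80), np.int64(72), np.int64(70), np.int64(70), np.int64(71), np.int64(71), np.int64(72), np.int64(73), np.int64(73), np.int64(71), np.int64(70), np.int64(70), np.int64(72), np.int64(71), np.int64(71), np.int64(72), np.int64(70), np.int64(71), np.int64(72), np.int64(163), np.int64(182), np.int64(194), np.int64(171), np.int64(121), np.int64(129), np.int64(130), np.int64(131), np.int64(130), np.int64(130), np.int64(129), np.int64(130), np.int64(130), np.int64(129), np.int64(131), np.int64(131), np.int64(132), np.int64(131)]
```

```bash
python3 - <<'E'
from h import *
print(cal(40,62.5)); to(*cal(40,62.5),70)
E
```

```text
(np.float64(544.6878858165778), np.float64(-89.95258469674064))
clock 10.6 tcp [ 416.8 -111.5  151.4] [ 3.1414e+00 -8.0000e-04 -2.2500e-01] units [ 2.396 -0.991  1.63 ] [ 0.002 -0.007  0.009] F [ 0.2 -0.1 -0.4]
```

drive_tool(plan=[{"x": 0.6, "y": -0.4, "z": 0, "ax": 0, "ay": 0, "az": 0, "hand": 24}, {"x": 1.3, "y": -0.8, "z": 0, "ax": 0, "ay": 0, "az": 0, "hand": 24}, {"x": 2.0, "y": -1, "z": 0.3, "ax": 0, "ay": 0, "az": 0, "hand": 24}, {"x": 2.4, "y": -1, "z": 0.8, "ax": 0, "ay": 0, "az": 0, "hand": 24}, {"x": 2.4, "y": -1, "z": 1.3, "ax": 0, "ay": 0, "az": 0, "hand": 24}, {"x": 2.4, "y": -1, "z": 1.6, "ax": 0, "ay": 0, "az": 0, "hand": 24}, {"x": 2.4, "y": -1, "z": 1.6, "ax": 0, "ay": 0, "az": 0, "hand": 24}, {"x": 2.4, "y": -1, "z": 1.6, "ax": 0, "ay": 0, "az": 0, "hand": 24}], grip_force=60)

```text
clock: 11.4
eef_pos: [544.4, -89.8, 70.7]
tcp_rot: [3.141, 0.002, -0.226]
contact_force: [-0.4, -0.4, 0.3]
opening: 0.278
grasp_force: 0.0
```

```bash
python3 - <<'E'
from h import *
to(*cal(40,62.5),5)
s=monitor.sense(); e=s["eef_pos"]; R=Ro.from_euler("xyz",s["tcp_rot"])
i=imaging.camera_info("wrist"); im=imaging.grab_frame("wrist")[:,:,::-1].copy(); cv2.imwrite("pics/w8.png",im)
g=cv2.cvtColor(im,cv2.COLOR_BGR2GRAY).astype(int)
# line across closing direction (tool y) at height 86, at tool x offsets; tool +y = caliper -y
for xo in (0,6,10):
    v=[]
    for y in range(-26,27):
        P=e+R.apply([xo,y,0]); P[2]=86; u=np.round(proj(P,i)).astype(int); v.append(int(g[u[1],u[0]]) if 0<=u[1]<420 else -1)
    print(xo,u,v)
E
```

```text
clock 11.4 tcp [544.4 -89.8  70.7] [ 3.1414e+00  1.6000e-03 -2.2600e-01] units [0.008 0.002 1.315] [ 0.002  0.015 -0.   ] F [-0.4 -0.4  0.3]
0 [322 242] [142, 142, 142, 143, 143, 142, 142, 142, 140, 140, 142, 143, 143, 146, 143, 144, 143, 143, 143, 143, 142, 138, 91, 87, 84, 84, 75, 49, 49, 48, 168, 206, 202, 202, 210, 206, 203, 202, 200, 193, 197, 79, 80, 80, 80, 79, 79, 79, 81, 79, 80, 79, 79]
6 [323 231] [139, 142, 140, 140, 141, 140, 141, 142, 142, 142, 102, 86, 86, 87, 88, 86, 87, 88, 87, 86, 87, 86, 91, 89, 87, 64, 60, 47, 47, 48, 87, 88, 87, 86, 87, 86, 86, 86, 86, 86, 83, 71, 80, 80, 79, 79, 79, 81, 81, 81, 81, 80, 88]
10 [323 225] [140, 140, 140, 140, 139, 141, 142, 142, 143, 140, 113, 90, 89, 89, 89, 89, 88, 89, 89, 90, 89, 89, 48, 43, 45, 42, 43, 44, 42, 42, 50, 49, 49, 50, 49, 50, 49, 67, 87, 87, 85, 68, 80, 80, 80, 81, 82, 81, 81, 80, 80, 82, 82]
```

The tab spans −4 to +4 mm between the fingers, so it is centred. I'll descend to straddle it.

drive_tool(plan=[{"x": 0, "y": 0, "z": 0.3, "ax": 0, "ay": 0, "az": 0, "hand": 24}, {"x": 0, "y": 0, "z": 0.6, "ax": 0, "ay": 0, "az": 0, "hand": 24}, {"x": 0, "y": 0, "z": 0.9, "ax": 0, "ay": 0, "az": 0, "hand": 24}, {"x": 0, "y": 0, "z": 1.2, "ax": 0, "ay": 0, "az": 0, "hand": 24}, {"x": 0, "y": 0, "z": 1.3, "ax": 0, "ay": 0, "az": 0, "hand": 24}, {"x": 0, "y": 0, "z": 1.3, "ax": 0, "ay": 0, "az": 0, "hand": 24}])

```text
clock: 12.05
eef_pos: [544.7, -89.5, 6.7]
tcp_rot: [3.142, -0.0, -0.226]
contact_force: [0.1, 0.6, 0.6]
opening: 0.28
grasp_force: 0.0
```

drive_tool(plan=[{"x": 0, "y": 0.04, "z": 0, "ax": 0, "ay": 0, "az": 0, "hand": 24}, {"x": 0, "y": 0.08, "z": 0, "ax": 0, "ay": 0, "az": 0, "hand": 24}, {"x": 0, "y": 0.12, "z": 0, "ax": 0, "ay": 0, "az": 0, "hand": 24}, {"x": 0, "y": 0.16, "z": 0, "ax": 0, "ay": 0, "az": 0, "hand": 24}, {"x": 0, "y": 0.2, "z": 0, "ax": 0, "ay": 0, "az": 0, "hand": 24}, {"x": 0, "y": 0.24, "z": 0, "ax": 0, "ay": 0, "az": 0, "hand": 24}, {"x": 0, "y": 0.28, "z": 0, "ax": 0, "ay": 0, "az": 0, "hand": 24}, {"x": 0, "y": 0.32, "z": 0, "ax": 0, "ay": 0, "az": 0, "hand": 24}])

```text
clock: 12.85
eef_pos: [541.1, -105.1, 6.6]
tcp_rot: [-3.141, -0.0, -0.226]
contact_force: [0.7, 3.2, 1.8]
opening: 0.281
grasp_force: 1.2
```

drive_tool(plan=[{"x": 0, "y": 0.06, "z": 0, "ax": 0, "ay": 0, "az": 0, "hand": 24}, {"x": 0, "y": 0.12, "z": 0, "ax": 0, "ay": 0, "az": 0, "hand": 24}, {"x": 0, "y": 0.18, "z": 0, "ax": 0, "ay": 0, "az": 0, "hand": 24}, {"x": 0, "y": 0.24, "z": 0, "ax": 0, "ay": 0, "az": 0, "hand": 24}, {"x": 0, "y": 0.3, "z": 0, "ax": 0, "ay": 0, "az": 0, "hand": 24}, {"x": 0, "y": 0.36, "z": 0, "ax": 0, "ay": 0, "az": 0, "hand": 24}, {"x": 0, "y": 0.42, "z": 0, "ax": 0, "ay": 0, "az": 0, "hand": 24}, {"x": 0, "y": 0.46, "z": 0, "ax": 0, "ay": 0, "az": 0, "hand": 24}])

```text
clock: 13.65
eef_pos: [535.8, -127.7, 6.5]
tcp_rot: [3.142, -0.0, -0.226]
contact_force: [1.9, 2.0, 0.9]
opening: 0.281
grasp_force: 1.2
```

drive_tool(plan=[{"x": 0, "y": 0.03, "z": 0, "ax": 0, "ay": 0, "az": 0, "hand": 24}, {"x": 0, "y": 0.06, "z": 0, "ax": 0, "ay": 0, "az": 0, "hand": 24}, {"x": 0, "y": 0.09, "z": 0, "ax": 0, "ay": 0, "az": 0, "hand": 24}, {"x": 0, "y": 0.12, "z": 0, "ax": 0, "ay": 0, "az": 0, "hand": 24}, {"x": 0, "y": 0.15, "z": 0, "ax": 0, "ay": 0, "az": 0, "hand": 24}, {"x": 0, "y": 0.18, "z": 0, "ax": 0, "ay": 0, "az": 0, "hand": 24}, {"x": 0, "y": 0.21, "z": 0, "ax": 0, "ay": 0, "az": 0, "hand": 24}, {"x": 0, "y": 0.24, "z": 0, "ax": 0, "ay": 0, "az": 0, "hand": 24}])

```text
clock: 14.45
eef_pos: [533.1, -139.2, 6.5]
tcp_rot: [-3.142, -0.0, -0.226]
contact_force: [2.4, 2.2, -0.3]
opening: 0.279
grasp_force: 1.5
```

```bash
python3 - <<'E'
from h import *
to(*cal(40,62.5),6.6)
s=monitor.sense(); e=s["eef_pos"]; R=Ro.from_euler("xyz",s["tcp_rot"])
i=imaging.camera_info("wrist"); im=imaging.grab_frame("wrist")[:,:,::-1].copy(); cv2.imwrite("pics/w9.png",im)
g=cv2.cvtColor(im,cv2.COLOR_BGR2GRAY).astype(int)
def line(name,x,z,ys):
    v=[]
    for y in ys:
        u=np.round(proj(np.array([*cal(x,y),z]),i)).astype(int); v.append(int(g[u[1],u[0]]) if 0<=u[1]<420 and 0<=u[0]<560 else -1)
    print(name,u,v)
line("blade",0,36,range(-20,50)); line("tube top",-20,70,range(-50,20)); line("anvil",-20,35,range(-75,-45))
E
```

```text
clock 14.45 tcp [ 533.1 -139.2    6.5] [-3.1415 -0.     -0.2257] units [ 0.005 -1.011 -0.003] [-0.001 -0.     0.003] F [ 2.4  2.2 -0.3]
blade [208 319] [31, 31, 30, 29, 33, 31, 30, 26, 30, 29, 28, 30, 30, 51, 33, 33, 42, 107, 106, 102, 100, 108, 211, 213, 214, 216, 216, 219, 221, 223, 223, 219, 219, 221, 225, 167, 155, 156, 153, 52, 52, 53, 53, 52, 53, 54, 53, 52, 52, 54, 50, 36, 33, 29, 29, 31, 29, 28, 31, 32, 31, 31, 30, 29, 31, 30, 31, 30, 30, 30]
tube top [261 400] [28, 29, 28, 30, 30, 32, 29, 29, 32, 29, 30, 32, 32, 28, 31, 31, 29, 32, 29, 30, 31, 30, 30, 31, 31, 31, 29, 30, 31, 33, 32, 30, 31, 29, 31, 32, 32, 30, 32, 31, 29, 31, 29, 29, 29, 31, 33, 32, 30, 32, 31, 30, 30, 31, 31, 31, 30, 29, 32, 31, 31, 30, 30, 31, 31, 32, 30, 31, 31, 31]
anvil [378 349] [32, 29, 82, 94, 94, 95, 97, 104, 87, 79, 71, 76, 31, 31, 33, 33, 31, 35, 34, 36, 34, 32, 35, 33, 34, 33, 32, 33, 33, 33]
```

The blade face is at about y=2 with about 24 mm left to the nip. I'll move 17 mm and then slow down.

drive_tool(plan=[{"x": 0, "y": 0.03, "z": 0, "ax": 0, "ay": 0, "az": 0, "hand": 24}, {"x": 0, "y": 0.06, "z": 0, "ax": 0, "ay": 0, "az": 0, "hand": 24}, {"x": 0, "y": 0.1, "z": 0, "ax": 0, "ay": 0, "az": 0, "hand": 24}, {"x": 0, "y": 0.14, "z": 0, "ax": 0, "ay": 0, "az": 0, "hand": 24}, {"x": 0, "y": 0.18, "z": 0, "ax": 0, "ay": 0, "az": 0, "hand": 24}, {"x": 0, "y": 0.22, "z": 0, "ax": 0, "ay": 0, "az": 0, "hand": 24}, {"x": 0, "y": 0.26, "z": 0, "ax": 0, "ay": 0, "az": 0, "hand": 24}, {"x": 0, "y": 0.28, "z": 0, "ax": 0, "ay": 0, "az": 0, "hand": 24}])

```text
clock: 15.3
eef_pos: [529.9, -153.0, 6.5]
tcp_rot: [3.142, 0.0, -0.226]
contact_force: [2.3, 2.8, -0.3]
opening: 0.282
grasp_force: 1.5
```

drive_tool(plan=[{"x": 0, "y": 0.01, "z": 0, "ax": 0, "ay": 0, "az": 0, "hand": 24}, {"x": 0, "y": 0.02, "z": 0, "ax": 0, "ay": 0, "az": 0, "hand": 24}, {"x": 0, "y": 0.03, "z": 0, "ax": 0, "ay": 0, "az": 0, "hand": 24}, {"x": 0, "y": 0.04, "z": 0, "ax": 0, "ay": 0, "az": 0, "hand": 24}, {"x": 0, "y": 0.05, "z": 0, "ax": 0, "ay": 0, "az": 0, "hand": 24}, {"x": 0, "y": 0.06, "z": 0, "ax": 0, "ay": 0, "az": 0, "hand": 24}])

```text
clock: 15.9
eef_pos: [529.3, -155.7, 6.5]
tcp_rot: [-3.142, 0.0, -0.226]
contact_force: [2.4, 2.9, -1.0]
opening: 0.286
grasp_force: 1.4
```

```bash
cat > ck.py <<'E'
from h import *
i=imaging.camera_info("wrist"); im=imaging.grab_frame("wrist"); s=monitor.sense()
g=im.mean(2)
def line(name,x,z,ys):
    v=[]
    for y in ys:
        u=np.round(proj(np.array([*cal(x,y),z]),i)).astype(int); v.append(int(g[u[1],u[0]]) if 0<=u[1]<420 and 0<=u[0]<560 else -1)
    print(name,u,v)
line("blade",0,36,range(-45,0)); line("anvil+tube x-5",-5,35,range(-75,-25)); 
d=np.array([.2241,.9746,0]); print("push F",s["contact_force"]@d,s["contact_force"],"tq",s["wrist_torque"],s["grasp_force"],s["eef_pos"])
E
python3 ck.py
```

```text
blade [268 319] [32, 30, 30, 29, 32, 31, 29, 30, 29, 30, 29, 29, 32, 32, 30, 29, 30, 28, 30, 30, 31, 58, 60, 60, 40, 103, 103, 103, 103, 107, 209, 209, 211, 213, 214, 216, 219, 221, 221, 219, 216, 219, 223, 164, 153]
anvil+tube x-5 [313 326] [33, 30, 32, 34, 32, 33, 32, 32, 32, 32, 31, 33, 34, 34, 33, 33, 35, 33, 32, 35, 33, 29, 31, 29, 29, 31, 30, 29, 30, 30, 30, 31, 31, 33, 34, 34, 30, 30, 31, 29, 30, 29, 29, 31, 29, 31, 30, 30, 29, 28]
push F 2.9938514871391875 [ 2.6357605   2.46580911 -0.17664412] tq [ 0.29275859 -0.3315875  -0.05475637] 1.3201721012592316 [ 529.25507467 -155.77189082    6.47172048]
```

drive_tool(plan=[{"x": 0, "y": 0.01, "z": 0, "ax": 0, "ay": 0, "az": 0, "hand": 24}, {"x": 0, "y": 0.02, "z": 0, "ax": 0, "ay": 0, "az": 0, "hand": 24}, {"x": 0, "y": 0.03, "z": 0, "ax": 0, "ay": 0, "az": 0, "hand": 24}, {"x": 0, "y": 0.04, "z": 0, "ax": 0, "ay": 0, "az": 0, "hand": 24}, {"x": 0, "y": 0.05, "z": 0, "ax": 0, "ay": 0, "az": 0, "hand": 24}, {"x": 0, "y": 0.06, "z": 0, "ax": 0, "ay": 0, "az": 0, "hand": 24}, {"x": 0, "y": 0.07, "z": 0, "ax": 0, "ay": 0, "az": 0, "hand": 24}])

```text
clock: 16.65
eef_pos: [528.5, -159.1, 6.5]
tcp_rot: [3.142, 0.0, -0.226]
contact_force: [2.9, 1.9, -0.7]
opening: 0.282
grasp_force: 1.4
```

drive_tool(plan=[{"x": 0, "y": 0.01, "z": 0, "ax": 0, "ay": 0, "az": 0, "hand": 24}, {"x": 0, "y": 0.02, "z": 0, "ax": 0, "ay": 0, "az": 0, "hand": 24}, {"x": 0, "y": 0.03, "z": 0, "ax": 0, "ay": 0, "az": 0, "hand": 24}])

```text
clock: 16.95
eef_pos: [528.1, -160.6, 6.5]
tcp_rot: [3.142, 0.0, -0.226]
contact_force: [2.0, 2.1, -0.8]
opening: 0.279
grasp_force: 1.4
```

```bash
python3 ck.py
```

```text
blade [259 319] [30, 30, 30, 30, 30, 28, 29, 29, 29, 30, 30, 29, 29, 28, 30, 29, 57, 59, 59, 39, 103, 104, 103, 100, 107, 207, 208, 210, 212, 213, 215, 218, 219, 220, 216, 215, 218, 222, 162, 153, 153, 154, 51, 51, 51]
anvil+tube x-5 [304 326] [34, 31, 33, 32, 33, 32, 34, 33, 34, 33, 32, 33, 32, 34, 33, 32, 30, 30, 31, 29, 30, 30, 31, 29, 30, 29, 30, 32, 32, 34, 34, 31, 31, 30, 31, 30, 30, 30, 30, 32, 31, 30, 30, 29, 27, 46, 91, 58, 46, 129]
push F 2.9278050086869083 [ 2.11639544  2.51746439 -1.98155199] tq [ 0.28631127 -0.32548434 -0.02189364] 1.2433018907904625 [ 528.13951378 -160.6700675     6.45634945]
```

drive_tool(plan=[{"x": 0, "y": 0.01, "z": 0, "ax": 0, "ay": 0, "az": 0, "hand": 24}, {"x": 0, "y": 0.02, "z": 0, "ax": 0, "ay": 0, "az": 0, "hand": 24}, {"x": 0, "y": 0.03, "z": 0, "ax": 0, "ay": 0, "az": 0, "hand": 24}])

```text
clock: 17.3
eef_pos: [527.8, -162.0, 6.5]
tcp_rot: [-3.142, 0.0, -0.226]
contact_force: [1.5, 2.4, -0.9]
opening: 0.281
grasp_force: 1.4
```

drive_tool(plan=[{"x": 0, "y": 0.01, "z": 0, "ax": 0, "ay": 0, "az": 0, "hand": 24}, {"x": 0, "y": 0.02, "z": 0, "ax": 0, "ay": 0, "az": 0, "hand": 24}])

```text
clock: 17.5
eef_pos: [527.6, -163.0, 6.5]
tcp_rot: [-3.141, -0.0, -0.226]
contact_force: [3.0, 3.6, -1.3]
opening: 0.28
grasp_force: 2.3
```

drive_tool(plan=[{"x": 0, "y": 0.005, "z": 0, "ax": 0, "ay": 0, "az": 0, "hand": 24}, {"x": 0, "y": 0.005, "z": 0, "ax": 0, "ay": 0, "az": 0, "hand": 24}])

```text
clock: 17.7
eef_pos: [527.6, -163.1, 6.5]
tcp_rot: [-3.141, -0.0, -0.226]
contact_force: [1.9, 4.6, -0.9]
opening: 0.277
grasp_force: 2.3
```

```bash
python3 ck.py | tail -1
```

```text
push F 4.770853245029366 [ 2.71970921  4.26981984 -0.71010779] tq [ 0.63030303 -0.37616834 -0.05942483] 2.3464731127023697 [ 527.57964715 -163.07275498    6.47079724]
```

drive_tool(plan=[{"x": 0, "y": 0.01, "z": 0, "ax": 0, "ay": 0, "az": 0, "hand": 24}, {"x": 0, "y": 0.01, "z": 0, "ax": 0, "ay": 0, "az": 0, "hand": 24}, {"x": 0, "y": 0.01, "z": 0, "ax": 0, "ay": 0, "az": 0, "hand": 24}])

```text
clock: 18.05
eef_pos: [527.6, -163.4, 6.5]
tcp_rot: [-3.141, -0.0, -0.226]
contact_force: [4.0, 5.3, -1.1]
opening: 0.281
grasp_force: 3.1
```

```bash
python3 ck.py | tail -1;python3 ck.py | tail -1
```

```text
push F 6.1048871394060304 [ 1.97302646  5.81031388 -0.76566916] tq [ 0.81971744 -0.45850545 -0.07606347] 3.1060177087783813 [ 527.58250236 -163.34869759    6.48476442]
push F 6.678791131731511 [ 2.92436653  6.18042334 -1.72383281] tq [ 0.83649964 -0.46404541 -0.03596599] 3.100563660264015 [ 527.56256662 -163.34209738    6.48797484]
```

drive_tool(plan=[{"x": 0, "y": 0.005, "z": 0, "ax": 0, "ay": 0, "az": 0, "hand": 24}, {"x": 0, "y": 0.005, "z": 0, "ax": 0, "ay": 0, "az": 0, "hand": 24}, {"x": 0, "y": 0.005, "z": 0, "ax": 0, "ay": 0, "az": 0, "hand": 24}, {"x": 0, "y": 0.005, "z": 0, "ax": 0, "ay": 0, "az": 0, "hand": 24}, {"x": 0, "y": 0.005, "z": 0, "ax": 0, "ay": 0, "az": 0, "hand": 24}, {"x": 0, "y": 0.005, "z": 0, "ax": 0, "ay": 0, "az": 0, "hand": 24}])

```text
clock: 18.75
eef_pos: [527.5, -163.5, 6.5]
tcp_rot: [-3.141, -0.0, -0.226]
contact_force: [4.2, 6.5, -1.0]
opening: 0.286
grasp_force: 3.6
```

```bash
python3 - <<'E'
from h import *
F=[]
for k in range(10):
    imaging.grab_frame("side"); s=monitor.sense(); F.append(s["contact_force"]@[.2241,.9746,0])
print(np.mean(F),np.std(F),s["wrist_torque"],s["grasp_force"],s["clock"],s["eef_pos"])
E
```

```text
6.899007685938282 0.3822166202103833 [ 0.97603907 -0.5411936  -0.06548843] 3.6199327558279037 19.25 [ 527.59250604 -163.42696613    6.50200425]
```

The push averages 6.9 N, so the nip is about 4.9 N. It has held for over a second, and the blade is where the anvil estimate put it. I'll hold briefly, back off to centre on the tab, and rise.

drive_tool(plan=[{"x": 0, "y": 0, "z": 0, "ax": 0, "ay": 0, "az": 0, "hand": 24}, {"x": 0, "y": 0, "z": 0, "ax": 0, "ay": 0, "az": 0, "hand": 24}, {"x": 0, "y": 0, "z": 0, "ax": 0, "ay": 0, "az": 0, "hand": 24}, {"x": 0, "y": -0.01, "z": 0, "ax": 0, "ay": 0, "az": 0, "hand": 24}, {"x": 0, "y": -0.03, "z": 0, "ax": 0, "ay": 0, "az": 0, "hand": 24}, {"x": 0, "y": -0.08, "z": 0, "ax": 0, "ay": 0, "az": 0, "hand": 24}, {"x": 0, "y": -0.16, "z": 0, "ax": 0, "ay": 0, "az": 0, "hand": 24}, {"x": 0, "y": -0.16, "z": 0, "ax": 0, "ay": 0, "az": 0, "hand": 24}])

```text
clock: 20.05
eef_pos: [529.1, -155.9, 6.5]
tcp_rot: [3.142, 0.0, -0.225]
contact_force: [0.5, -0.2, -0.3]
opening: 0.278
grasp_force: 0.0
```

drive_tool(plan=[{"x": 0, "y": 0, "z": -0.2, "ax": 0, "ay": 0, "az": 0, "hand": 24}, {"x": 0, "y": 0, "z": -0.5, "ax": 0, "ay": 0, "az": 0, "hand": 24}, {"x": 0, "y": 0, "z": -1, "ax": 0, "ay": 0, "az": 0, "hand": 24}, {"x": 0, "y": 0, "z": -1.6, "ax": 0, "ay": 0, "az": 0, "hand": 24}, {"x": 0, "y": 0, "z": -2.2, "ax": 0, "ay": 0, "az": 0, "hand": 24}, {"x": -0.8, "y": 0, "z": -2.8, "ax": 0, "ay": 0, "az": 0, "hand": 24}, {"x": -1.6, "y": 0, "z": -2.8, "ax": 0, "ay": 0, "az": 0, "hand": 24}, {"x": -1.6, "y": 0, "z": -2.8, "ax": 0, "ay": 0, "az": 0, "hand": 24}])

```text
clock: 20.85
eef_pos: [446.6, -137.2, 147.3]
tcp_rot: [3.142, 0.002, -0.226]
contact_force: [-0.3, -0.1, 0.4]
opening: 0.279
grasp_force: 0.0
```

```bash
python3 - <<'E'
from h import *
i=imaging.camera_info("wrist"); im=imaging.grab_frame("wrist"); cv2.imwrite("pics/w10.png",im[:,:,::-1]); g=im.mean(2); s=monitor.sense(); print(s["eef_pos"],s["contact_force"],s["clock"])
def line(name,x,z,ys):
    v=[]
    for y in ys:
        u=np.round(proj(np.array([*cal(x,y),z]),i)).astype(int); v.append(int(g[u[1],u[0]]) if 0<=u[1]<420 and 0<=u[0]<560 else -1)
    print(name,ys[0],v)
line("blade x10",10,36,range(-30,0)); line("blade x-45",-45,36,range(-30,0));line("tube top",-20,70,range(-65,-10)); line("tube top x-30",-30,70,range(-65,-10)); line("anvil",-7,35,range(-75,-45))
v=[]
for x in range(-50,10):
    u=np.round(proj(np.array([*cal(x,-37),70]),i)).astype(int); v.append(int(g[u[1],u[0]]))
print("tube x -50..",v)
E
```

```text
[ 449.31582195 -137.89627424  147.45544433] [ 0.46135371 -0.25491414  0.66170408] 20.9
blade x10 -30 [77, 77, 76, 77, 78, 79, 76, 151, 193, 194, 196, 198, 201, 202, 205, 207, 206, 202, 202, 204, 177, 145, 141, 142, 142, 142, 143, 143, 145, 144]
blade x-45 -30 [136, 135, 137, 137, 136, 136, 138, 118, 192, 193, 192, 193, 195, 196, 199, 201, 201, 197, 197, 199, 219, 149, 140, 140, 141, 141, 140, 140, 140, 140]
tube top -65 [83, 85, 85, 84, 85, 90, 73, 68, 83, 84, 89, 165, 194, 178, 157, 152, 148, 142, 100, 93, 94, 95, 94, 94, 94, 94, 94, 93, 91, 84, 84, 78, 76, 75, 75, 82, 85, 89, 90, 96, 195, 213, 143, 85, 163, 190, 193, 194, 195, 197, 199, 201, 205, 197, 200]
tube top x-30 -65 [84, 85, 85, 84, 85, 90, 71, 67, 65, 65, 128, 135, 143, 149, 150, 151, 154, 164, 178, 203, 198, 192, 185, 171, 137, 117, 97, 110, 114, 152, 170, 176, 182, 192, 208, 158, 104, 77, 75, 74, 75, 75, 76, 77, 127, 187, 193, 192, 195, 198, 198, 198, 202, 196, 198]
anvil -75 [46, 46, 47, 48, 49, 49, 49, 49, 46, 41, 37, 37, 39, 64, 75, 100, 106, 108, 109, 110, 109, 97, 121, 170, 186, 193, 197, 198, 198, 197]
tube x -50.. [199, 134, 137, 135, 136, 135, 134, 133, 135, 136, 136, 136, 136, 137, 137, 136, 135, 149, 190, 179, 114, 95, 96, 94, 96, 96, 96, 95, 96, 95, 91, 78, 78, 77, 76, 77, 77, 77, 76, 78, 77, 78, 78, 77, 75, 78, 197, 197, 178, 102, 93, 92, 86, 78, 77, 77, 100, 140, 140, 127]
```

Everything checks out. The tube top spans y −54 to −22.5 and is centred near x=−18. The blade face is at −22.8 at both ends, so the jaw is square and touching. The arm is clear and at rest, so I'll hand in.

```bash
python3 -c "
from rig import r
print(r.sign_off())"
```

```text
the job is handed in; nothing more can be done
None
```

The job is handed in: the tube stands upright in front of the anvil, was nipped at about 5 N (estimated from the push force) for over a second, and the jaw was left square, touching it and released; no verdict came back.

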